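Hold the tipped reference cell in the light gate

ROBOT

A 7-joint arm with a two-finger parallel gripper is mounted at the origin on a cart in front of the work surface, level with it; the furniture and walls round the work are solid. World frame = base frame: x ahead of the robot, y to its left, z up, the work surface at z = 0. Lengths are in m, angles in rad, forces in N, time in s.
With the tool pointing down it reaches from about 0.425 to 0.875 m from the base axis. Payload 4.7 kg.
Tool frame: the origin (TCP) lies between the finger pads; the fingertips stand 14 mm ahead of it and the grasp point (between the pads) lies 5 mm behind it; y points along the fingers, z is the direction in which the jaws open and shut, and the axes are right-handed (so a half turn about y gives the same grasp; the last joint's range is limited). The gripper opens to 87 mm and grips with 3 to 60 N. Pads are 19 mm wide; open, the fingers measure 117 mm over their backs; the gripper's body (75 mm by 190 mm) begins 51 mm behind the grasp point.
Start: joints at [1.116, 0.321, -0.07, 1.45, 0.023, 1.371, -0.057], TCP at [0.294, -0.58, 0.237] pointing down, gripper open.
Joint ranges: [-2.86, 2.86], [-0.3, 2.09], [-1.38, 1.24], [0.06, 2.45], [-1.56, 4.7], [0.09, 2.05], [-2.69, 2.69]. Speed limits (rad/s): [2.57, 2.57, 3.14, 3.14, 3.14, 3.14, 3.14].

INTERFACE

Orientations are given as a 3x3 rotation matrix whose columns are the frame's x, y, z axes.
In Python, from cell import state, camera, sign_off gives the robot as it stands. The module is installed in compiled form; this text tells all that it offers.
- The arm moves only by the tool arm_command, never from a script. Its argument "increments" is a list of rows, each an object of numbers: "x", "y", "z": the shift along the tool's x, y, z in mm; "wx", "wy", "wz": the turn, a rotation vector about the tool's x, y, z in degrees; "gripper": the opening in per cent of the stroke, from 0 (shut) to 100 (fully open). A call has 1 to 8 rows; each row is the pose to reach, as a shift and turn from the pose measured when the call began, along the tool's axes at that moment; what a row does not reach only later rows make up. A row lasts 1/8 s, in which the tool goes at most 62.5 mm and 10.7 degrees, less where a joint would pass 70% of its speed; a pose out of reach is approached as far as the arm can. A call with a gripper value outside its range is refused whole. The fingers move at their own pace and stop on an object; "grip_force" is the grip in N (left out, the last holds). Time passes only in rows, so rows that repeat a pose let the fingers close. It gives the time, the measured TCP pose, the force and the opening at its end, in the units of the state.
- state(): the state, without advancing time (a new reading comes with each control period).
- camera(name): name is "scene" or "top"; returns a dict with "pixels" (400x640x3 uint8, red, green, blue), "depth" (400x640 float32, m along the optical axis (not along the pixel's ray), 0 where there is no reading), "vfov" (degrees; the focal length in pixels is half the picture's height over the tangent of half this angle, whatever the lens; pixels are square), "cx", "cy" (the principal point, pixels), "pose" (4x4, takes a point from camera to world coordinates). Camera axes: x right, y down, z forward; pixel columns grow to the right and rows downward; lengths in m; the calibration is good to about 2 mm. A picture is of the moment at which its call begins.
- sign_off(): hands the job in, once; it reports no verdict.
The state is a dict: "time_s": time; "q": joint angles; "joint_vel": joint speeds; "joint_torque": joint torques, N m; "eef_pos": TCP position; "tool_rot": TCP orientation; "force": force on the tool from outside, world axes, zero at the start; "ft_torque": the same for the moment, N m; "finger_gap": opening from 0.0 (shut) to 1.0 (fully open).
Only numpy, scipy, OpenCV 4.12 (cv2) and the standard library are available. Lean on these libraries where they do the work, as an engineer would, in place of code of your own. Each camera call takes 0.05 s, during which the arm holds its last target.

TASK

The clear glass reference cell has tipped over in its lane between the amber and the green one. Bring it upright and hold it in the light gate, about midway between the two lenses, gripping it only by its two white frosted faces and never touching the clear glass or its ends with the fingers: upright, clear faces square to the red beam, with the beam going through the middle of the clear window between its two black bands, clear of everything but the fingers. Finish while holding it there, still, and leave the two neighbour cells standing in their places and the tin of screws where it is.

Things in the scene. Friction and masses are not known exactly. Their poses are not given: they have to be found in the camera images.
- cell: clear glass reference cell, block 26 x 25 x 80 mm, about 0.11 kg. Origin: centre of its foot; z runs from foot to head (80 mm). Faces at x = +-13 mm: frosted, opaque white over the full length, the only ones to grip. Faces at y = +-12.5 mm (with two black bands) and both ends: clear bluish glass, not to be touched. Starts tipped in the lane, foot edge on the floor, head on the head rest
- grip (a point): where to grip the cell: on its long axis 64 mm from the foot, above the upper black band, 26 mm wide across the cell's x; axes as the cell's
- head_rest (a point): top of the lane's slim upright head rest (16 mm across x, 10 mm along y), 36 mm above the work surface; axes as the lane's. At the start the tipped cell lies on it: cell z points along the lane's +y, 24 degrees above level, frosted faces upright facing the lane's +-x, foot centre at lane y = -45 mm, 21 mm above the work surface
- window (a point): middle of the cell's clear window, on its long axis 26 mm from the foot, axes as the cell's. The window lies between the black bands (0 to 8 mm and 44 to 48 mm from the foot)
- lane: fixed aluminium strip, 60 (x) x 290 (y) x 10 mm, origin under its middle; y runs along it, roughly across the robot's front. Its floor is 10 mm above the work surface, with 4 mm high rails at x = +-18 to 23 mm and 12 mm high end stops. The floor between y = -90 and +10 mm is free except for the tipped cell
- amber_cell: bystander, amber glass cell 26 x 25 x 55 mm with white frosted sides, standing loose in the lane near y = -113 mm. Origin: centre of its foot, z up
- green_cell: bystander, green glass cell, the same 26 x 25 x 55 mm, standing loose in the lane near y = +113 mm. Origin: centre of its foot, z up
- gate: fixed light gate: dark base 80 (x) x 190 (y) x 10 mm, origin under its middle. Two posts carry the emitter (red housing, +y) and the receiver (black, -y), tops 111 mm above the work surface, with lens tubes pointing inward; 90 mm along y are free between the tubes, open above and along x. The beam, a thin red line along the gate's y, is 95 mm above the work surface
- beam_mid (a point): the middle of the free beam, 95 mm above the gate's origin. Its axes are those of the gate: y along the beam, x across it, z up
- tin: bystander, open metal tin of screws, 64 mm across and 43 mm high, standing loose behind the work. Origin: centre of its underside

How it is judged:
By the outcome, as a careful person would: the job done as asked, in the order asked, and still so for the second after the job is handed in, while the arm keeps its last pose, push and grip.
It also fails if it takes over 48 s, if anything falls off the work surface, if the arm or the gripper's body presses on something with over 40 N, if the wrist force passes 120 N, or if a joint passes its speed limit or range.

## Working session

There is one attempt and no reset: what is moved stays moved. The work goes in short steps, Python scripts to look and compute and a tool call to move; the robot and the scene stay as the last step left them, time stands still between calls to the robot, and variables do not carry over. Pictures are saved under pics/ and viewed, and the job is handed in when it is done.

Besides the shell and the picture viewer there is one more tool, called after ">>>" in YAML: its name, and indented under it one key for each argument. arm_command: Moves the arm, as the interface text tells. Its arguments: {"type":"object","properties":{"increments":{"type":"array","items":{"type":"object","properties":{"x":{"type":"number"},"y":{"type":"number"},"z":{"type":"number"},"wx":{"type":"number"},"wy":{"type":"number"},"wz":{"type":"number"},"gripper":{"type":"number"}}}},"grip_force":{"type":"number"}},"required":["increments"]}

```bash
mkdir -p pics; ls
cat > h.py <<'E'
import numpy as np, cv2, pickle
from cell import state, camera
def snap(name,tag):
    c=camera(name); cv2.imwrite(f'pics/{tag}.png',c['pixels'][:,:,::-1]); pickle.dump(c,open(f'pics/{tag}.pkl','wb')); return c
def load(tag): return pickle.load(open(f'pics/{tag}.pkl','rb'))
def f(c): return c['pixels'].shape[0]/2/np.tan(np.radians(c['vfov'])/2)
def ray(c,u,v):
    d=np.array([(u-c['cx'])/f(c),(v-c['cy'])/f(c),1.]); P=np.array(c['pose']); return P[:3,3],P[:3,:3]@d
def onplane(c,u,v,z):
    o,d=ray(c,u,v); return o+d*(z-o[2])/d[2]
def pt(c,u,v):
    o,d=ray(c,u,v); return o+d*c['depth'][int(v),int(u)]
def cloud(c):
    vv,uu=np.mgrid[0:400,0:640]; P=np.array(c['pose']); D=c['depth']
    X=np.stack([(uu-c['cx'])/f(c)*D,(vv-c['cy'])/f(c)*D,D],-1); return X@P[:3,:3].T+P[:3,3]
def proj(c,p):
    P=np.array(c['pose']); q=P[:3,:3].T@(np.array(p)-P[:3,3]); return q[0]/q[2]*f(c)+c['cx'],q[1]/q[2]*f(c)+c['cy']
E
python3 - <<'E'
from h import *
for n in('scene','top'):
    c=snap(n,n+'0'); print(n,c['vfov'],c['cx'],c['cy'],np.round(c['pose'],3).tolist())
s=state(); print(s)
E
```

```text
pics
scene 49.70267218822038 318.18722893786173 200.38486550332397 [[-0.82, -0.452, 0.352, 0.227], [-0.573, 0.632, -0.522, 0.532], [0.013, -0.63, -0.777, 0.872], [0.0, 0.0, 0.0, 1.0]]
top 47.82976494950562 314.4241578778435 202.70915275277375 [[-0.025, -0.982, 0.188, 0.345], [-1.0, 0.023, -0.012, -0.005], [0.007, -0.188, -0.982, 1.254], [0.0, 0.0, 0.0, 1.0]]
{'time_s': 0.1, 'q': array([ 1.11609469,  0.32173236, -0.07006287,  1.45155098,  0.02256645,
        1.3707813 , -0.05688106]), 'joint_vel': array([-1.27093715e-03,  4.18025194e-05, -7.78995462e-04, -2.36983665e-03,
       -1.82216823e-04,  9.81362386e-04,  1.15439456e-03]), 'joint_torque': array([-1.07262229e-04, -4.92573059e+01, -4.05630218e-01, -3.13398242e+01,
       -6.41041668e-02,  3.94743495e-02,  1.00096520e-04]), 'eef_pos': array([ 0.29342782, -0.57947907,  0.23558241]), 'tool_rot': array([[-8.92101611e-01, -8.20480925e-04,  4.51834086e-01],
       [-4.51834826e-01,  1.47283951e-03, -8.92100398e-01],
       [ 6.64722644e-05, -9.99998579e-01, -1.68464436e-03]]), 'force': array([0.11388576, 1.33994401, 0.33484774]), 'ft_torque': array([-0.05911941, -0.01870874, -0.02706198]), 'finger_gap': 0.9964955073914491}
```

View pics/scene0.png

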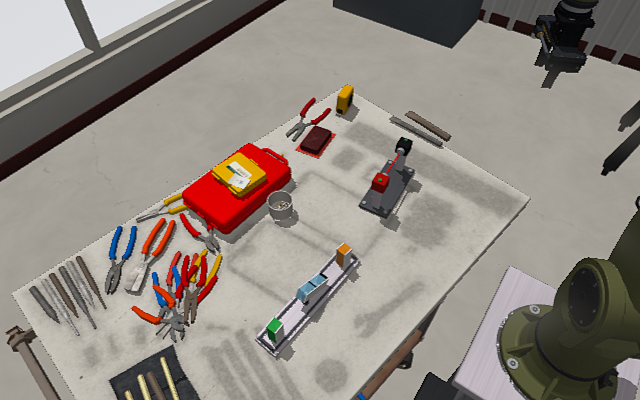

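View pics/top0.png

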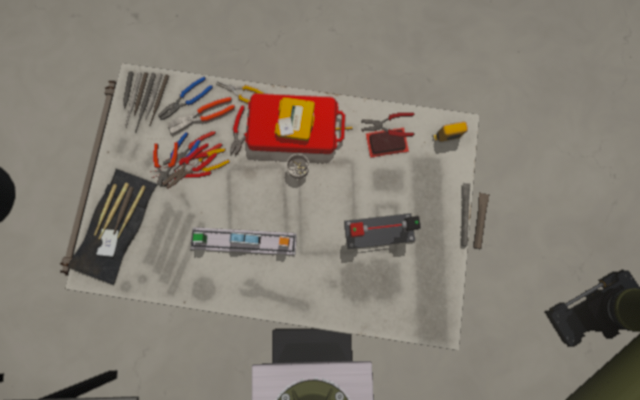

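The scene view shows the lane from about (262,345) to (355,250) with green, tipped and amber cells. The gate is around (388,188) and the tin at (281,206). In the top view the lane spans (191–296, 230–256), the gate (345–420, 215–248), and the tin is at (297,167).

Run:
```python
from h import *
c=load('top0'); im=c['pixels'][:,:,::-1]
a=cv2.resize(im[215:270,180:310],None,fx=6,fy=6,interpolation=cv2.INTER_CUBIC)
b=cv2.resize(im[205:260,335:435],None,fx=6,fy=6,interpolation=cv2.INTER_CUBIC)
b=cv2.copyMakeBorder(b,0,0,0,a.shape[1]-b.shape[1],0)
cv2.imwrite('pics/topz.png',np.vstack([a,b])[:600])
c=load('scene0'); im=c['pixels'][:,:,::-1]
a=cv2.resize(im[235:360,250:365],None,fx=4.5,fy=4.5,interpolation=cv2.INTER_CUBIC); cv2.imwrite('pics/scz.png',a)
b=cv2.resize(im[130:225,350:425],None,fx=6,fy=6,interpolation=cv2.INTER_CUBIC); cv2.imwrite('pics/scg.png',b)
for t in('top0','scene0'):
    X=cloud(load(t)); print(t)
    pts=[(243,239),(197,238),(284,242),(293,252),(195,248),(357,230),(413,223),(385,226),(310,220)] if t=='top0' else [(313,290),(275,325),(344,250),(380,180),(403,145),(385,205),(281,206),(300,240)]
    for u,v in pts: print(u,v,X[v,u].round(4))
```

```text
top0
243 239 [0.4798 0.1741 0.0539]
197 238 [0.4839 0.2932 0.0671]
284 242 [0.468  0.0643 0.065 ]
293 252 [0.4452 0.043  0.014 ]
195 248 [0.4634 0.3131 0.0071]
357 230 [ 0.4895 -0.125   0.11  ]
413 223 [ 0.5038 -0.2689  0.1126]
385 226 [ 0.4996 -0.199   0.099 ]
310 220 [ 0.5347 -0.0057  0.0013]
scene0
313 290 [0.4694 0.1847 0.0526]
275 325 [0.4825 0.2941 0.0651]
344 250 [0.4662 0.0714 0.0653]
380 180 [ 0.4888 -0.1158  0.1115]
403 145 [ 0.501  -0.2549  0.1105]
385 205 [ 0.4704 -0.1347  0.0105]
281 206 [0.6833 0.0233 0.0123]
300 240 [5.876e-01 7.220e-02 5.000e-04]
```

View pics/topz.png

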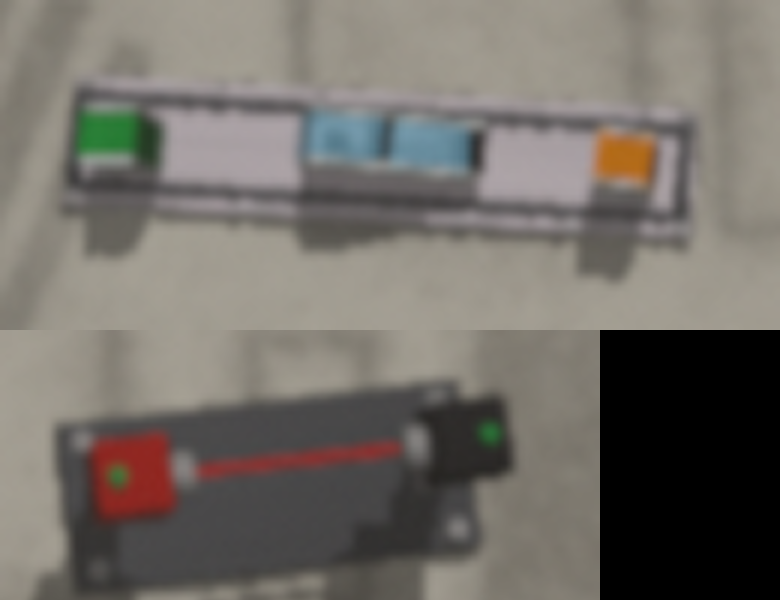

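View pics/scz.png

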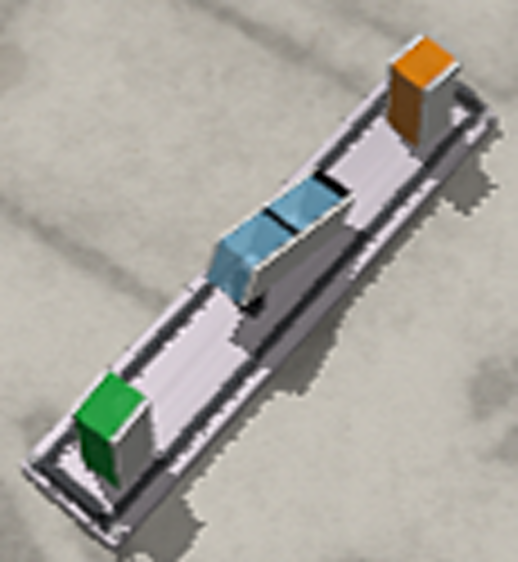

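View pics/scg.png

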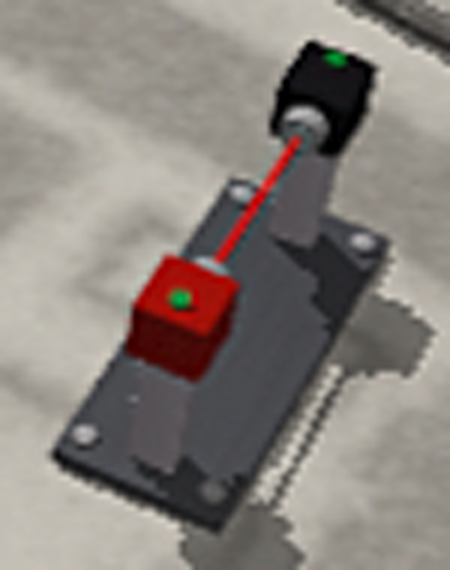

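The head (clear end face, no black band) points toward the green cell, the foot band toward the amber one. Next I fit the poses from masks.

Run:
```python
from h import *
for t in('top0','scene0'):
    c=load(t); X=cloud(c); hsv=cv2.cvtColor(c['pixels'],cv2.COLOR_RGB2HSV); H,S,V=[hsv[...,i].astype(int) for i in range(3)]
    lane=(X[...,0]>.4)&(X[...,0]<.55)&(X[...,1]>-.0)&(X[...,1]<.35)
    gate=(X[...,0]>.4)&(X[...,0]<.6)&(X[...,1]>-.35)&(X[...,1]<-.06)
    def rect(m,z,nm):
        n,l,st,_=cv2.connectedComponentsWithStats(m.astype(np.uint8)); 
        if n<2: print(nm,'none');return
        k=1+np.argmax(st[1:,4]); v,u=np.nonzero(l==k)
        zz=np.median(X[v,u,2]) 
        P=np.array([onplane(c,a,b,z) for a,b in zip(u,v)])[:,:2].astype(np.float32)*1000
        r=cv2.minAreaRect(P); print(t,nm,len(u),'zmed',zz.round(4),'rect',np.round(r[0],1),np.round(r[1],1),round(r[2],1),'mean',P.mean(0).round(1))
    rect(lane&(H>50)&(H<75)&(S>100)&(X[...,2]>.06),.065,'green')
    rect(lane&(H<25)&(S>120)&(X[...,2]>.06),.065,'amber')
    rect(lane&(X[...,2]>.005),.010,'lane')
    rect(gate&((H<8)|(H>172))&(S>120)&(X[...,2]>.106),.111,'red')
    rect(gate&(V<75)&(X[...,2]>.106),.111,'black')
    rect(gate&(X[...,2]>.005)&(X[...,2]<.02),.010,'base')
    m=lane&(H>90)&(H<120)&(S>50)&(X[...,2]>.015); 
    v,u=np.nonzero(m); print('cell px',u.min(),u.max(),v.min(),v.max(), X[m].mean(0).round(4))
    # beam
    m=gate&((H<8)|(H>172))&(S>100)&(X[...,1]<-.15)&(X[...,1]>-.24); v,u=np.nonzero(m)
    P=np.array([onplane(c,a,b,.095) for a,b in zip(u,v)])*1000
    if len(P): 
        k=np.polyfit(P[:,1],P[:,0],1); print('beam n',len(P),'y',P[:,1].min(),P[:,1].max(),'x at -190',np.polyval(k,-190),'slope deg',np.degrees(np.arctan(k[0])))
    m=(np.hypot(X[...,0]-.69,X[...,1]-.02)<.06)&(X[...,2]>.035)&(X[...,2]<.05); print('tin',X[m].mean(0).round(3))
```

```text
top0 green 60 zmed 0.0669 rect [488.1 292.5] [24.4 13.3] 88.6 mean [488.1 292.5]
top0 amber 61 zmed 0.0656 rect [470.7  65.6] [23.8 15.9] 88.6 mean [470.9  64.9]
top0 lane 2281 zmed 0.013 rect [480.3 179.3] [295.2  65.6] 85.2 mean [480.6 179.4]
top0 red 149 zmed 0.1121 rect [ 492.3 -123.7] [33.7 32.3] 5.5 mean [ 492.3 -124.6]
top0 black 152 zmed 0.1122 rect [ 505.8 -268.4] [34.2 32.7] 5.8 mean [ 504.9 -267.8]
top0 base 1537 zmed 0.011 rect [ 498.5 -197.8] [ 83.1 195.1] 5.4 mean [ 496.6 -198.3]
cell px 231 258 234 242 [0.4823 0.1704 0.052 ]
beam n 75 y -238.98444451069938 -155.34087378165756 x at -190 498.8166212945542 slope deg -5.348003603651229
tin [0.719 0.021 0.044]
scene0 green 123 zmed 0.0644 rect [484.9 295.4] [25.9 18.9] 83.7 mean [484.8 295.3]
scene0 amber 91 zmed 0.0645 rect [469.   68.8] [27.  19.1] 79.0 mean [469.1  68.9]
scene0 lane 3528 zmed 0.0119 rect [478.3 175.6] [304.4  65.8] 85.5 mean [477.4 190.3]
scene0 red 151 zmed 0.1101 rect [ 488.5 -118.6] [34.  38.1] 5.1 mean [ 488.5 -119.1]
scene0 black 117 zmed 0.1101 rect [ 501.8 -263.3] [33.5 36.4] 8.3 mean [ 501.3 -263.1]
scene0 base 1132 zmed 0.0095 rect [ 495.1 -192.2] [ 79.8 194.2] 4.9 mean [ 485.2 -183.2]
cell px 296 325 274 302 [0.4811 0.1811 0.0506]
beam n 41 y -238.7597252764535 -103.31872837153367 x at -190 497.17295468914676 slope deg -1.9908276725058922
tin [0.716 0.021 0.043]
```

```bash
cat >> h.py <<'E'
def Rz(a): a=np.radians(a); return np.array([[np.cos(a),-np.sin(a),0],[np.sin(a),np.cos(a),0],[0,0,1]])
E
python3 - <<'E'
from h import *
R=Rz(-4.7)
outs=[]
for t,o in(('top0',(480.3,179.3,0)),('scene0',(478.3,175.6,0))):
    c=load(t); im=c['pixels'][:,:,::-1].copy(); k=6; 
    u0,v0,w,h=(215,222,60,40) if t=='top0' else (290,265,45,50)
    z=cv2.resize(im[v0:v0+h,u0:u0+w],None,fx=k,fy=k,interpolation=cv2.INTER_CUBIC)
    s,cs=np.sin(np.radians(24)),np.cos(np.radians(24))
    for l in(0,44,64,80):
        for x in(-13,13):
            for n in (12.5,):
                p=np.array([x,-45+l*cs-n*s,21+l*s+n*cs]); u,v=proj(c,(R@p+o)/1000)
                cv2.circle(z,(int((u-u0+.5)*k),int((v-v0+.5)*k)),3,(0,0,255),-1)
    z=cv2.copyMakeBorder(z,0,300-z.shape[0],0,400-z.shape[1],0); outs.append(z)
cv2.imwrite('pics/ov.png',np.hstack(outs))
E
```

```text
(no output)
```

View pics/ov.png

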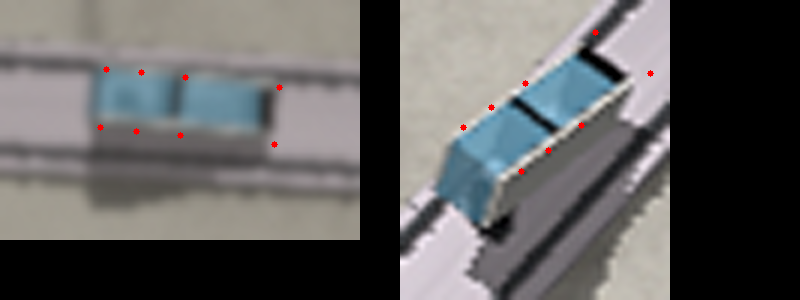

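```bash
cat >> h.py <<'E'
from scipy.spatial.transform import Rotation as Ro
def tool(yaw,alpha,):
    """yaw of the holder frame; alpha: fingers lean: d=(0,-sin a,-cos a) in frame"""
    a=np.radians(alpha); F=Rz(yaw); y=F@[0,-np.sin(a),-np.cos(a)]; z=F@[1,0,0]; return np.stack([np.cross(y,z),y,z],1)
def plan(p,R,n=8,s=None):
    s=s or state(); T=s['tool_rot']; d=T.T@(np.array(p)-s['eef_pos']*1000); w=(Ro.from_matrix(T.T@R)).as_rotvec(degrees=True)
    print('t',round(s['time_s'],2),'pos',(s['eef_pos']*1000).round(1),'q',s['q'].round(2),'total shift',d.round(1),'w',w.round(1),'|w|',np.linalg.norm(w).round(1))
    for i in range(1,n+1): print((d*i/n).round(1),(w*i/n).round(1))
E
python3 - <<'E'
from h import *
plan((540,-330,290),tool(-30,0),8)
E
```

```text
t 0.1 pos [ 293.4 -579.5  235.6] q [ 1.12  0.32 -0.07  1.45  0.02  1.37 -0.06] total shift [-332.7  -54.3 -111.2] w [  0.1 -33.1  -0. ] |w| 33.1
[-41.6  -6.8 -13.9] [ 0.  -4.1 -0. ]
[-83.2 -13.6 -27.8] [ 0.  -8.3 -0. ]
[-124.8  -20.3  -41.7] [  0.  -12.4  -0. ]
[-166.3  -27.1  -55.6] [  0.  -16.6  -0. ]
[-207.9  -33.9  -69.5] [  0.1 -20.7  -0. ]
[-249.5  -40.7  -83.4] [  0.1 -24.9  -0. ]
[-291.1  -47.5  -97.3] [  0.1 -29.   -0. ]
[-332.7  -54.3 -111.2] [  0.1 -33.1  -0. ]
```

>>> arm_command:
  increments:
    - {"x": -30,"y": -7,"z": -10,"wy": -4}
    - {"x": -75,"y": -14,"z": -26,"wy": -8}
    - {"x": -120,"y": -20,"z": -40,"wy": -12}
    - {"x": -165,"y": -27,"z": -55,"wy": -17}
    - {"x": -210,"y": -34,"z": -70,"wy": -21}
    - {"x": -255,"y": -41,"z": -85,"wy": -25}
    - {"x": -300,"y": -48,"z": -100,"wy": -29}
    - {"x": -333,"y": -54,"z": -111,"wy": -33}

```text
invalid input at $.increments[0]: expected keys x, y, z, wx, wy, wz, gripper
```

Run:
```python
from h import *
plan((560,10,280),tool(-5,10),8)
```

```text
t 0.1 pos [ 293.4 -579.5  235.6] q [ 1.12  0.32 -0.07  1.45  0.02  1.37 -0.06] total shift [-504.2  -43.8 -405.5] w [  5.2 -58.   -9.2] |w| 58.9
[-63.   -5.5 -50.7] [ 0.6 -7.2 -1.1]
[-126.   -10.9 -101.4] [  1.3 -14.5  -2.3]
[-189.1  -16.4 -152.1] [  1.9 -21.7  -3.4]
[-252.1  -21.9 -202.8] [  2.6 -29.   -4.6]
[-315.1  -27.4 -253.4] [  3.2 -36.2  -5.7]
[-378.1  -32.8 -304.1] [  3.9 -43.5  -6.9]
[-441.1  -38.3 -354.8] [  4.5 -50.7  -8. ]
[-504.2  -43.8 -405.5] [  5.2 -58.   -9.2]
```

>>> arm_command:
  increments:
    - {"x": -30,"y": -7,"z": -10,"wx": 0,"wy": -4,"wz": 0,"gripper": 100}
    - {"x": -75,"y": -14,"z": -26,"wx": 0,"wy": -8,"wz": 0,"gripper": 100}
    - {"x": -120,"y": -20,"z": -40,"wx": 0,"wy": -12,"wz": 0,"gripper": 100}
    - {"x": -165,"y": -27,"z": -55,"wx": 0,"wy": -17,"wz": 0,"gripper": 100}
    - {"x": -210,"y": -34,"z": -70,"wx": 0,"wy": -21,"wz": 0,"gripper": 100}
    - {"x": -255,"y": -41,"z": -85,"wx": 0,"wy": -25,"wz": 0,"gripper": 100}
    - {"x": -300,"y": -48,"z": -100,"wx": 0,"wy": -29,"wz": 0,"gripper": 100}
    - {"x": -333,"y": -54,"z": -111,"wx": 0,"wy": -33,"wz": 0,"gripper": 100}

```text
time_s: 1.1
eef_pos: [0.5425, -0.3264, 0.2902]
tool_rot: [[-0.496, -0.0, 0.869], [-0.869, 0.002, -0.496], [-0.002, -1.0, -0.001]]
force: [0.2, -0.1, -0.0]
finger_gap: 1.0
```

Run:
```python
from h import *
plan((560,10,280),tool(-5,10),8)
```

```text
t 1.1 pos [ 542.5 -326.4  290.2] q [ 0.76  0.29 -0.33  1.4   0.09  1.47 -0.08] total shift [-300.8   11.  -151.4] w [  2.2 -24.6 -10. ] |w| 26.7
[-37.6   1.4 -18.9] [ 0.3 -3.1 -1.2]
[-75.2   2.8 -37.9] [ 0.6 -6.2 -2.5]
[-112.8    4.1  -56.8] [ 0.8 -9.2 -3.7]
[-150.4    5.5  -75.7] [  1.1 -12.3  -5. ]
[-188.     6.9  -94.7] [  1.4 -15.4  -6.2]
[-225.6    8.3 -113.6] [  1.7 -18.5  -7.5]
[-263.2    9.7 -132.5] [  1.9 -21.6  -8.7]
[-300.8   11.  -151.4] [  2.2 -24.6 -10. ]
```

>>> arm_command:
  increments:
    - {"x": -38,"y": 1,"z": -19,"wx": 0,"wy": -3,"wz": -1,"gripper": 100}
    - {"x": -75,"y": 3,"z": -38,"wx": 0.5,"wy": -6,"wz": -2.5,"gripper": 100}
    - {"x": -113,"y": 4,"z": -57,"wx": 1,"wy": -9,"wz": -4,"gripper": 100}
    - {"x": -150,"y": 5,"z": -76,"wx": 1,"wy": -12,"wz": -5,"gripper": 100}
    - {"x": -188,"y": 7,"z": -95,"wx": 1.5,"wy": -15,"wz": -6,"gripper": 100}
    - {"x": -226,"y": 8,"z": -114,"wx": 1.5,"wy": -18.5,"wz": -7.5,"gripper": 100}
    - {"x": -263,"y": 10,"z": -132,"wx": 2,"wy": -21.5,"wz": -9,"gripper": 100}
    - {"x": -301,"y": 11,"z": -151,"wx": 2,"wy": -24.6,"wz": -10,"gripper": 100}

```text
time_s: 2.1
eef_pos: [0.5603, 0.0118, 0.2802]
tool_rot: [[-0.083, -0.018, 0.996], [-0.981, -0.174, -0.084], [0.174, -0.985, -0.004]]
force: [1.4, 0.2, 0.3]
finger_gap: 1.0
```

Run:
```python
from h import *
R=tool(-4.7,32); d=R[:,1]
print(d)
grip=np.array([479.6,195,47])
plan(grip+5*d-90*d,R,8)
```

```text
[-0.04342079 -0.52813735 -0.8480481 ]
t 2.1 pos [560.3  11.8 280.2] q [ 0.36  0.18 -0.61  1.58  0.27  1.48 -0.36] total shift [-245.5  120.5  -95.4] w [  0.3  -0.1 -22. ] |w| 22.0
[-30.7  15.1 -11.9] [ 0.  -0.  -2.7]
[-61.4  30.1 -23.8] [ 0.1 -0.  -5.5]
[-92.1  45.2 -35.8] [ 0.1 -0.  -8.2]
[-122.8   60.2  -47.7] [  0.1  -0.  -11. ]
[-153.5   75.3  -59.6] [  0.2  -0.  -13.7]
[-184.1   90.4  -71.5] [  0.2  -0.  -16.5]
[-214.8  105.4  -83.5] [  0.2  -0.1 -19.2]
[-245.5  120.5  -95.4] [  0.3  -0.1 -22. ]
```

>>> arm_command:
  increments:
    - {"x": -31,"y": 15,"z": -12,"wx": 0,"wy": 0,"wz": -3,"gripper": 100}
    - {"x": -61,"y": 30,"z": -24,"wx": 0,"wy": 0,"wz": -5.5,"gripper": 100}
    - {"x": -92,"y": 45,"z": -36,"wx": 0,"wy": 0,"wz": -8,"gripper": 100}
    - {"x": -123,"y": 60,"z": -48,"wx": 0,"wy": 0,"wz": -11,"gripper": 100}
    - {"x": -153,"y": 75,"z": -60,"wx": 0,"wy": 0,"wz": -14,"gripper": 100}
    - {"x": -184,"y": 90,"z": -71,"wx": 0,"wy": 0,"wz": -16.5,"gripper": 100}
    - {"x": -215,"y": 105,"z": -83,"wx": 0,"wy": 0,"wz": -19,"gripper": 100}
    - {"x": -245,"y": 120,"z": -95,"wx": 0.3,"wy": 0,"wz": -22,"gripper": 100}

```text
time_s: 3.1
eef_pos: [0.4836, 0.2404, 0.1192]
tool_rot: [[-0.07, -0.042, 0.997], [-0.844, -0.53, -0.082], [0.532, -0.847, 0.002]]
force: [-0.4, 0.6, 0.6]
finger_gap: 0.996
```

Run:
```python
from h import *
R=tool(-4.7,32); d=R[:,1]
grip=np.array([479.6,195,47])
plan(grip+5*d,R,6)
ims=[]
for n in('top','scene'):
    c=snap(n,n+'1'); im=c['pixels'][:,:,::-1]; u0,v0=(190,190) if n=='top' else (240,220)
    ims.append(cv2.resize(im[v0:v0+130,u0:u0+130],(400,400),interpolation=cv2.INTER_CUBIC))
cv2.imwrite('pics/h1.png',np.hstack(ims))
```

```text
t 3.1 pos [483.6 240.4 119.2] q [-0.24  0.56 -0.68  1.6   0.63  1.63 -1.14] total shift [ 0.2 90.4 -0.4] w [-0.1 -0.   0.1] |w| 0.2
[ 0.  15.1 -0.1] [-0. -0.  0.]
[ 0.1 30.1 -0.1] [-0. -0.  0.]
[ 0.1 45.2 -0.2] [-0.  -0.   0.1]
[ 0.1 60.3 -0.3] [-0.1 -0.   0.1]
[ 0.1 75.3 -0.3] [-0.1 -0.   0.1]
[ 0.2 90.4 -0.4] [-0.1 -0.   0.1]
```

View pics/h1.png

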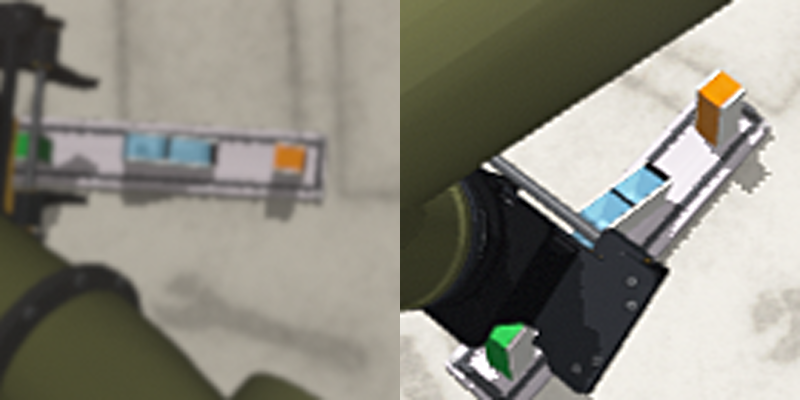

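>>> arm_command:
  increments:
    - {"x": 0,"y": 15,"z": 0,"wx": 0,"wy": 0,"wz": 0,"gripper": 100}
    - {"x": 0,"y": 32,"z": 0,"wx": 0,"wy": 0,"wz": 0,"gripper": 90}
    - {"x": 0,"y": 48,"z": 0,"wx": 0,"wy": 0,"wz": 0,"gripper": 80}
    - {"x": 0,"y": 64,"z": 0,"wx": 0,"wy": 0,"wz": 0,"gripper": 70}
    - {"x": 0,"y": 80,"z": 0,"wx": 0,"wy": 0,"wz": 0,"gripper": 70}
    - {"x": 0,"y": 90,"z": 0,"wx": 0,"wy": 0,"wz": 0,"gripper": 70}
    - {"x": 0,"y": 90,"z": 0,"wx": 0,"wy": 0,"wz": 0,"gripper": 70}

```text
time_s: 4.08
eef_pos: [0.4755, 0.1957, 0.0393]
tool_rot: [[-0.059, -0.045, 0.997], [-0.845, -0.529, -0.074], [0.531, -0.847, -0.007]]
force: [-0.0, 0.5, 0.8]
finger_gap: 0.701
```

Run:
```python
from h import *
s=state(); print(s['eef_pos'],s['q'].round(2),s['force'],s['finger_gap'])
ims=[]
for n in('top','scene'):
    c=snap(n,n+'2'); im=c['pixels'][:,:,::-1]; u0,v0=(205,205) if n=='top' else (270,240)
    ims.append(cv2.resize(im[v0:v0+80,u0:u0+80],(400,400),interpolation=cv2.INTER_CUBIC))
cv2.imwrite('pics/h2.png',np.hstack(ims))
```

```text
[0.47553666 0.19568164 0.03933422] [-0.19  0.6  -0.65  1.73  0.68  1.47 -1.17] [-0.00142554  0.52131183  0.79816161] 0.7012459789212794
```

View pics/h2.png

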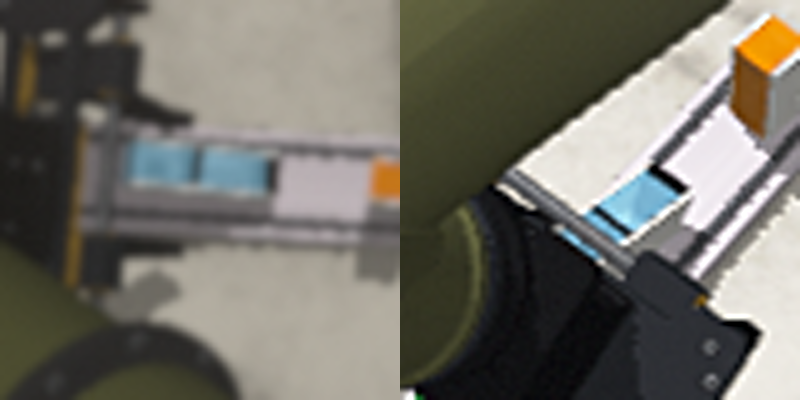

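Run:
```python
from h import *
c=load('top2'); im=c['pixels'][215:272,208:265,::-1]
z=cv2.resize(im,(570,570),interpolation=cv2.INTER_NEAREST)
s=state();T=s['tool_rot'];p=s['eef_pos']*1000
for off in [(0,14,0),(0,14,30.5),(0,14,-30.5),(0,-5,30.5),(0,-5,-30.5),(0,-5,0)]:
    u,v=proj(c,(p+T@np.array(off))/1000); cv2.circle(z,(int((u-208+.5)*10),int((v-215+.5)*10)),4,(0,0,255),-1)
cv2.imwrite('pics/h2b.png',z)
```

```text
(no output)
```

View pics/h2b.png

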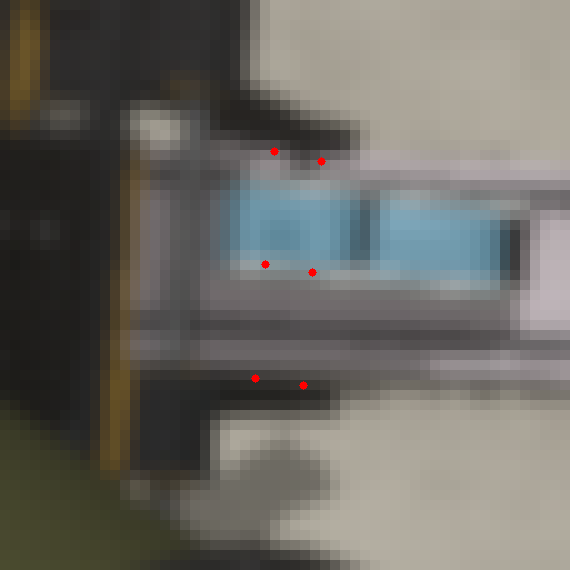

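Run:
```python
from h import *
R=tool(-4.7,32); d=R[:,1]
plan(np.array([482,195,47])+5*d,R,2)
```

```text
t 4.17 pos [476.  196.9  40.1] q [-0.19  0.6  -0.66  1.73  0.68  1.47 -1.17] total shift [ 4.9 -0.1  6.1] w [0.  0.6 0. ] |w| 0.6
[ 2.4 -0.   3.1] [0.  0.3 0. ]
[ 4.9 -0.1  6.1] [0.  0.6 0. ]
```

>>> arm_command:
  increments:
    - {"x": 3,"y": 0,"z": 3,"wx": 0,"wy": 0.5,"wz": 0,"gripper": 70}
    - {"x": 5,"y": 0,"z": 6,"wx": 0,"wy": 0.5,"wz": 0,"gripper": 70}
    - {"x": 5,"y": 0,"z": 6,"wx": 0,"wy": 0.5,"wz": 0,"gripper": 55}
    - {"x": 5,"y": 0,"z": 6,"wx": 0,"wy": 0.5,"wz": 0,"gripper": 55}

```text
time_s: 4.68
eef_pos: [0.4817, 0.1923, 0.0428]
tool_rot: [[-0.068, -0.044, 0.997], [-0.845, -0.528, -0.081], [0.53, -0.848, -0.001]]
force: [0.6, -1.0, -0.4]
finger_gap: 0.579
```

Run:
```python
from h import *
R=tool(-4.7,32); d=R[:,1]
c=snap('top','top3')
plan(np.array([482,195,47])+5*d,R,1)
im=c['pixels'][215:272,208:265,::-1]
z=cv2.resize(im,(570,570),interpolation=cv2.INTER_NEAREST)
cv2.imwrite('pics/h3.png',z)
```

```text
t 4.72 pos [481.5 192.3  42.7] q [-0.18  0.59 -0.65  1.72  0.68  1.48 -1.17] total shift [-0.1 -0.1  0.2] w [0.  0.1 0. ] |w| 0.1
[-0.1 -0.1  0.2] [0.  0.1 0. ]
```

View pics/h3.png

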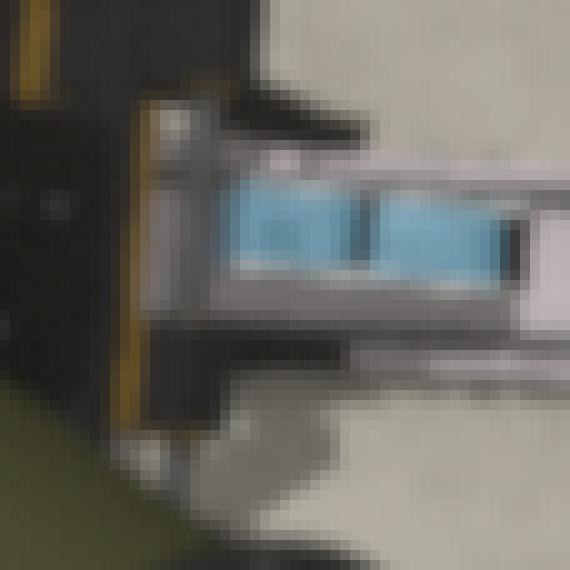

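>>> arm_command:
  grip_force: 15
  increments:
    - {"x": 0,"y": 0,"z": 2,"wx": 0,"wy": 0,"wz": 0,"gripper": 45}
    - {"x": 0,"y": 0,"z": 2,"wx": 0,"wy": 0,"wz": 0,"gripper": 40}
    - {"x": 0,"y": 0,"z": 2,"wx": 0,"wy": 0,"wz": 0,"gripper": 35}
    - {"x": 0,"y": 0,"z": 2,"wx": 0,"wy": 0,"wz": 0,"gripper": 30}

```text
time_s: 5.22
eef_pos: [0.4835, 0.1922, 0.0427]
tool_rot: [[-0.067, -0.044, 0.997], [-0.845, -0.528, -0.08], [0.53, -0.848, -0.002]]
force: [-0.1, 1.0, -0.5]
finger_gap: 0.33
```

>>> arm_command:
  grip_force: 25
  increments:
    - {"x": 0,"y": 0,"z": 0,"wx": 0,"wy": 0,"wz": 0,"gripper": 28}
    - {"x": 0,"y": 0,"z": 0,"wx": 0,"wy": 0,"wz": 0,"gripper": 20}
    - {"x": 0,"y": 0,"z": 0,"wx": 0,"wy": 0,"wz": 0,"gripper": 10}
    - {"x": 0,"y": 0,"z": 0,"wx": 0,"wy": 0,"wz": 0,"gripper": 10}
    - {"x": 0,"y": 0,"z": 0,"wx": 0,"wy": 0,"wz": 0,"gripper": 10}

```text
time_s: 5.85
eef_pos: [0.4835, 0.1922, 0.0427]
tool_rot: [[-0.067, -0.044, 0.997], [-0.845, -0.528, -0.08], [0.53, -0.848, -0.002]]
force: [0.3, -0.3, -0.2]
finger_gap: 0.296
```

Run:
```python
from h import *
s=state(); print(s['eef_pos'],s['force'].round(1),s['ft_torque'].round(2),s['finger_gap'],s['finger_gap']*87)
T=s['tool_rot']; print('lift 60 in tool:',T.T@[0,0,60])
ims=[]
for n in('top','scene'):
    c=snap(n,n+'4'); im=c['pixels'][:,:,::-1]; u0,v0=(205,205) if n=='top' else (270,240)
    ims.append(cv2.resize(im[v0:v0+70,u0:u0+70],(400,400),interpolation=cv2.INTER_CUBIC))
cv2.imwrite('pics/h4.png',np.hstack(ims))
```

```text
[0.48350258 0.19216993 0.0427279 ] [ 0.3 -0.3 -0.2] [ 0.63 -0.17 -0.03] 0.29602369785790467 25.754061713637707
lift 60 in tool: [ 31.80099428 -50.87915285  -0.0925646 ]
```

View pics/h4.png

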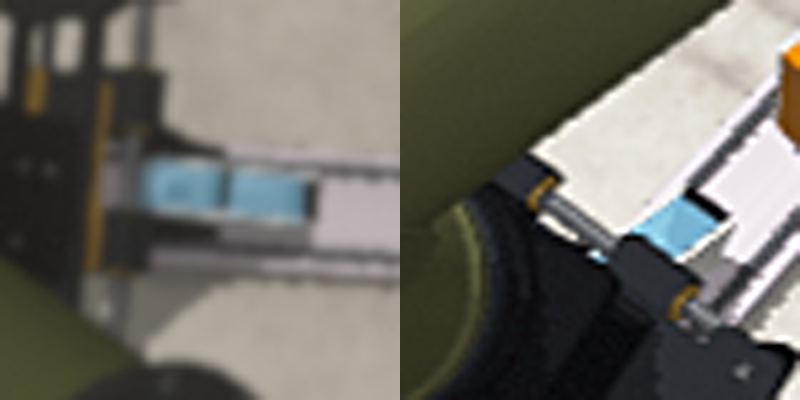

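>>> arm_command:
  grip_force: 30
  increments:
    - {"x": 1,"y": -2,"z": 0,"wx": 0,"wy": 0,"wz": 0,"gripper": 10}
    - {"x": 5,"y": -8,"z": 0,"wx": 0,"wy": 0,"wz": 0,"gripper": 10}
    - {"x": 10,"y": -17,"z": 0,"wx": 0,"wy": 0,"wz": 0,"gripper": 10}
    - {"x": 18,"y": -29,"z": 0,"wx": 0,"wy": 0,"wz": 0,"gripper": 10}
    - {"x": 27,"y": -43,"z": 0,"wx": 0,"wy": 0,"wz": 0,"gripper": 10}
    - {"x": 37,"y": -60,"z": 0,"wx": 0,"wy": 0,"wz": 0,"gripper": 10}
    - {"x": 48,"y": -76,"z": 0,"wx": 0,"wy": 0,"wz": 0,"gripper": 10}
    - {"x": 58,"y": -93,"z": 0,"wx": 0,"wy": 0,"wz": 0,"gripper": 10}

```text
time_s: 6.95
eef_pos: [0.4838, 0.1922, 0.1539]
tool_rot: [[-0.068, -0.044, 0.997], [-0.845, -0.528, -0.081], [0.53, -0.848, -0.001]]
force: [0.4, 0.4, -1.5]
finger_gap: 0.295
```

Run:
```python
from h import *
s=state(); print(s['eef_pos'],s['force'].round(1),s['finger_gap']*87, s['q'].round(2))
ims=[]
for n in('top','scene'):
    c=snap(n,n+'5'); im=c['pixels'][:,:,::-1]; u0,v0=(190,190) if n=='top' else (240,210)
    ims.append(cv2.resize(im[v0:v0+100,u0:u0+100],(400,400),interpolation=cv2.INTER_CUBIC))
cv2.imwrite('pics/h5.png',np.hstack(ims))
```

```text
[0.48377153 0.19217023 0.15394704] [ 0.4  0.4 -1.5] 25.663219152001453 [-0.15  0.46 -0.69  1.65  0.61  1.63 -1.05]
```

View pics/h5.png

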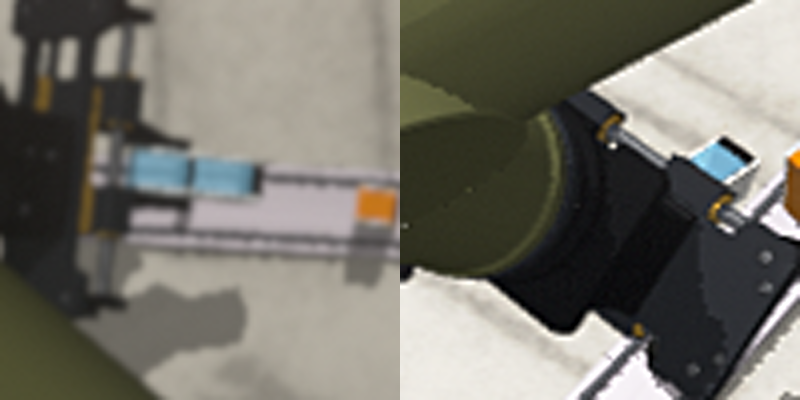

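Run:
```python
from h import *
plan((520,60,250),tool(0,0),8)
```

```text
t 7.05 pos [484.7 193.2 155. ] q [-0.15  0.46 -0.69  1.65  0.61  1.63 -1.05] total shift [160.4 -11.9  46.1] w [ 1.2 -4.5 31.9] |w| 32.2
[20.1 -1.5  5.8] [ 0.1 -0.6  4. ]
[40.1 -3.  11.5] [ 0.3 -1.1  8. ]
[60.2 -4.5 17.3] [ 0.4 -1.7 11.9]
[80.2 -6.  23. ] [ 0.6 -2.3 15.9]
[100.3  -7.5  28.8] [ 0.7 -2.8 19.9]
[120.3  -9.   34.6] [ 0.9 -3.4 23.9]
[140.4 -10.5  40.3] [ 1.  -4.  27.9]
[160.4 -11.9  46.1] [ 1.2 -4.5 31.9]
```

>>> arm_command:
  increments:
    - {"x": 15,"y": -1,"z": 4,"wx": 0,"wy": -0.5,"wz": 3,"gripper": 10}
    - {"x": 38,"y": -3,"z": 11,"wx": 0,"wy": -1,"wz": 7.5,"gripper": 10}
    - {"x": 60,"y": -4,"z": 17,"wx": 0.5,"wy": -2,"wz": 12,"gripper": 10}
    - {"x": 80,"y": -6,"z": 23,"wx": 0.5,"wy": -2,"wz": 16,"gripper": 10}
    - {"x": 100,"y": -8,"z": 29,"wx": 0.5,"wy": -3,"wz": 20,"gripper": 10}
    - {"x": 120,"y": -9,"z": 35,"wx": 1,"wy": -3.5,"wz": 24,"gripper": 10}
    - {"x": 140,"y": -10,"z": 40,"wx": 1,"wy": -4,"wz": 28,"gripper": 10}
    - {"x": 160,"y": -12,"z": 46,"wx": 1,"wy": -4.5,"wz": 32,"gripper": 10}

```text
time_s: 8.05
eef_pos: [0.5194, 0.0596, 0.2498]
tool_rot: [[-0.001, -0.003, 1.0], [-1.0, 0.004, -0.001], [-0.004, -1.0, -0.003]]
force: [0.9, -0.1, -2.2]
finger_gap: 0.296
```

Run:
```python
from h import *
plan((515,-90,250),tool(3,-20),8)
```

```text
t 8.05 pos [519.4  59.6 249.8] q [ 0.45  0.08 -0.64  1.72  0.04  1.36 -0.2 ] total shift [149.6  -0.8  -4.2] w [-0.4 -3.1 19.8] |w| 20.0
[18.7 -0.1 -0.5] [-0.  -0.4  2.5]
[37.4 -0.2 -1.1] [-0.1 -0.8  4.9]
[56.1 -0.3 -1.6] [-0.1 -1.1  7.4]
[74.8 -0.4 -2.1] [-0.2 -1.5  9.9]
[93.5 -0.5 -2.6] [-0.2 -1.9 12.3]
[112.2  -0.6  -3.2] [-0.3 -2.3 14.8]
[130.9  -0.7  -3.7] [-0.3 -2.7 17.3]
[149.6  -0.8  -4.2] [-0.4 -3.1 19.8]
```

>>> arm_command:
  increments:
    - {"x": 18,"y": 0,"z": 0,"wx": 0,"wy": -0.5,"wz": 2.5,"gripper": 10}
    - {"x": 37,"y": 0,"z": -1,"wx": 0,"wy": -1,"wz": 5,"gripper": 10}
    - {"x": 56,"y": 0,"z": -2,"wx": 0,"wy": -1,"wz": 7.5,"gripper": 10}
    - {"x": 75,"y": 0,"z": -2,"wx": 0,"wy": -1.5,"wz": 10,"gripper": 10}
    - {"x": 94,"y": 0,"z": -3,"wx": 0,"wy": -2,"wz": 12,"gripper": 10}
    - {"x": 112,"y": 0,"z": -3,"wx": 0,"wy": -2.5,"wz": 15,"gripper": 10}
    - {"x": 131,"y": 0,"z": -4,"wx": 0,"wy": -2.5,"wz": 17,"gripper": 10}
    - {"x": 150,"y": -1,"z": -4,"wx": 0,"wy": -3,"wz": 20,"gripper": 10}

```text
time_s: 9.05
eef_pos: [0.5146, -0.0907, 0.2497]
tool_rot: [[0.05, -0.013, 0.999], [-0.936, 0.347, 0.051], [-0.347, -0.938, 0.005]]
force: [-0.2, -0.4, -0.3]
finger_gap: 0.295
```

Run:
```python
from h import *
R=tool(5.4,-34);d=R[:,1]
plan(np.array([498,-194.5,235])+5*d,R,8)
```

```text
t 9.05 pos [514.6 -90.7 249.7] q [ 0.74  0.16 -0.44  1.67 -0.27  1.44  0.4 ] total shift [100.3 -17.1 -22.1] w [-1.4 -2.1 13.7] |w| 13.9
[12.5 -2.1 -2.8] [-0.2 -0.3  1.7]
[25.1 -4.3 -5.5] [-0.3 -0.5  3.4]
[37.6 -6.4 -8.3] [-0.5 -0.8  5.1]
[ 50.2  -8.6 -11. ] [-0.7 -1.   6.8]
[ 62.7 -10.7 -13.8] [-0.9 -1.3  8.6]
[ 75.3 -12.8 -16.6] [-1.  -1.5 10.3]
[ 87.8 -15.  -19.3] [-1.2 -1.8 12. ]
[100.3 -17.1 -22.1] [-1.4 -2.1 13.7]
```

>>> arm_command:
  increments:
    - {"x": 12,"y": -2,"z": -3,"wx": 0,"wy": -0.3,"wz": 2,"gripper": 10}
    - {"x": 25,"y": -4,"z": -6,"wx": -0.3,"wy": -0.5,"wz": 3.5,"gripper": 10}
    - {"x": 38,"y": -6,"z": -8,"wx": -0.5,"wy": -0.8,"wz": 5,"gripper": 10}
    - {"x": 50,"y": -9,"z": -11,"wx": -0.7,"wy": -1,"wz": 7,"gripper": 10}
    - {"x": 63,"y": -11,"z": -14,"wx": -0.9,"wy": -1.3,"wz": 8.5,"gripper": 10}
    - {"x": 75,"y": -13,"z": -17,"wx": -1,"wy": -1.5,"wz": 10,"gripper": 10}
    - {"x": 88,"y": -15,"z": -19,"wx": -1.2,"wy": -1.8,"wz": 12,"gripper": 10}
    - {"x": 100,"y": -17,"z": -22,"wx": -1.4,"wy": -2,"wz": 13.7,"gripper": 10}

```text
time_s: 10.05
eef_pos: [0.4977, -0.1924, 0.2306]
tool_rot: [[0.077, -0.053, 0.996], [-0.824, 0.559, 0.093], [-0.561, -0.828, -0.001]]
force: [-0.2, -0.1, -2.0]
finger_gap: 0.295
```

Run:
```python
from h import *
s=state(); print(s['eef_pos'],s['tool_rot'].round(3),s['force'].round(1),s['finger_gap']*87, s['q'].round(2))
ims=[]
for n in('top','scene'):
    c=snap(n,n+'6'); im=c['pixels'][:,:,::-1]; u0,v0=(325,160) if n=='top' else (340,90)
    ims.append(cv2.resize(im[v0:v0+110,u0:u0+110],(400,400),interpolation=cv2.INTER_CUBIC))
cv2.imwrite('pics/h6.png',np.hstack(ims))
```

```text
[ 0.49770662 -0.19236867  0.23056305] [[ 0.077 -0.053  0.996]
 [-0.824  0.559  0.093]
 [-0.561 -0.828 -0.001]] [-0.2 -0.1 -2. ] 25.706558521222004 [ 0.89  0.38 -0.36  1.53 -0.34  1.62  0.67]
```

View pics/h6.png

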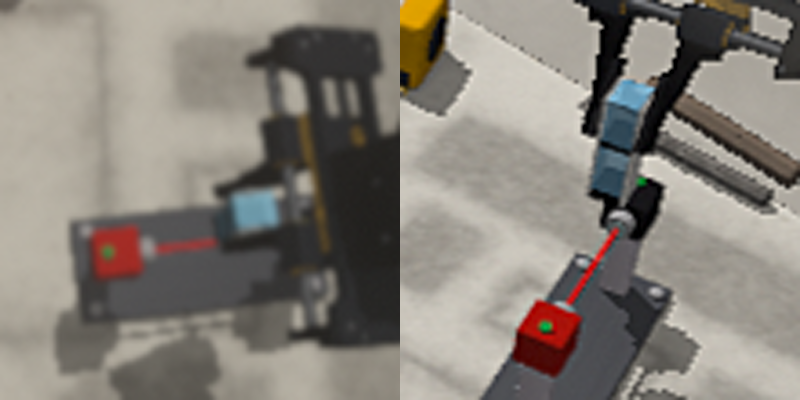

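Run:
```python
from h import *
c=load('scene6'); im=c['pixels'][100:165,390:420,::-1]
s=state();T=s['tool_rot'];g=s['eef_pos']*1000-5*T[:,1]
z=cv2.resize(im,None,fx=9,fy=9,interpolation=cv2.INTER_NEAREST)
R=Rz(5.4)
for l in(0,8,44,48,80):
    for x in(-13,13):
        for y in ((12.5,) if l<80 else (-12.5,12.5)):
            u,v=proj(c,(g+R@np.array([x,y,l-64]))/1000); cv2.circle(z,(int((u-390+.5)*9),int((v-100+.5)*9)),3,(0,0,255),-1)
c2=load('top6'); im=c2['pixels'][200:240,370:420,::-1]
z2=cv2.resize(im,None,fx=9,fy=9,interpolation=cv2.INTER_NEAREST)
for l in(80,):
    for x in(-13,13):
        for y in (-12.5,12.5):
            u,v=proj(c2,(g+R@np.array([x,y,l-64]))/1000); cv2.circle(z2,(int((u-370+.5)*9),int((v-200+.5)*9)),3,(0,0,255),-1)
z2=cv2.copyMakeBorder(z2,0,z.shape[0]-z2.shape[0],0,0,0)
cv2.imwrite('pics/h6b.png',np.hstack([z,z2]))
X=cloud(c); hsv=cv2.cvtColor(c['pixels'],cv2.COLOR_RGB2HSV)
m=(np.linalg.norm(X-g/1000,axis=-1)<.09)&(hsv[...,0]>90)&(hsv[...,0]<120)&(hsv[...,1]>50)
P=X[m]*1000
head=P[:,2]>g[2]+12; print('head n',head.sum(),P[head].mean(0).round(1))
Q=P[P[:,2]<g[2]+5]
q=Q-Q.mean(0);  n=np.linalg.svd(q)[2][2]; n*=np.sign(n[1]); print('face',len(Q),n.round(3),'yaw',np.degrees(np.arctan2(-n[0],n[1])).round(1),'pitch',np.degrees(np.arcsin(n[2])).round(1),np.std(q@n).round(2)); print('g',g)
```

```text
head n 122 [ 501.8 -199.3  264.4]
face 179 [-0.087  0.996 -0.007] yaw 5.0 pitch -0.4 1.47
g [ 497.31816783 -196.90986192  233.55468707]
```

View pics/h6b.png

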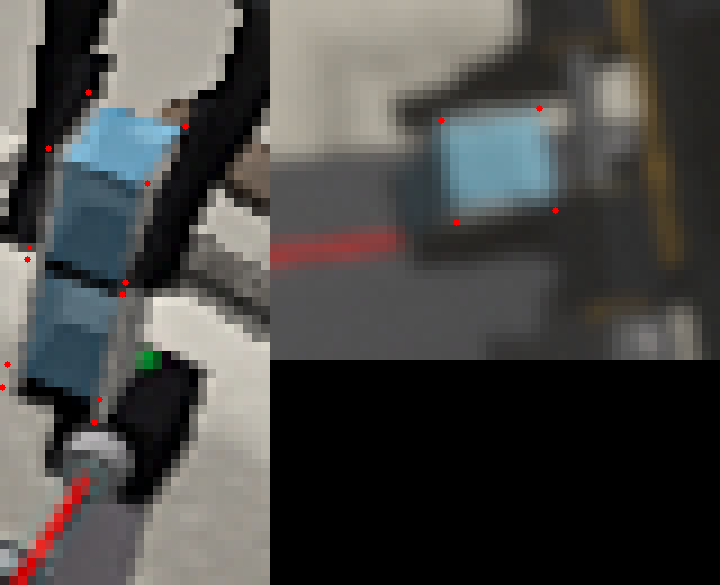

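The pictures show the cell upright over the gate, with the head at about (408,115) in the scene view. Depth of its face gives pitch −0.4° and yaw 5.0°, against about 5.2° for the gate. Now I lower it.

Run:
```python
from h import *
R=tool(5.3,-34);d=R[:,1]
plan(np.array([498,-194.5,143])+5*d,R,7)
c=load('scene6');
p=np.array([.4977,-.197,.23]); u0=proj(c,p)
for k in range(3):
    e=np.zeros(3);e[k]=.001; print(np.subtract(proj(c,p+e),u0).round(2))
```

```text
t 10.15 pos [ 497.1 -194.1  229.4] q [ 0.89  0.38 -0.36  1.53 -0.34  1.62  0.67] total shift [48.8 76.3  1.2] w [ 0.1 -0.2 -0.1] |w| 0.2
[ 7.  10.9  0.2] [ 0. -0. -0.]
[13.9 21.8  0.3] [ 0.  -0.1 -0. ]
[20.9 32.7  0.5] [ 0.  -0.1 -0. ]
[27.9 43.6  0.7] [ 0.  -0.1 -0. ]
[34.9 54.5  0.8] [ 0.  -0.2 -0.1]
[41.8 65.4  1. ] [ 0.  -0.2 -0.1]
[48.8 76.3  1.2] [ 0.1 -0.2 -0.1]
[-0.39 -0.17]
[-0.21  0.24]
[ 0.07 -0.34]
```

>>> arm_command:
  increments:
    - {"x": 5,"y": 8,"z": 0,"wx": 0,"wy": 0,"wz": 0,"gripper": 10}
    - {"x": 12,"y": 19,"z": 0,"wx": 0,"wy": 0,"wz": 0,"gripper": 10}
    - {"x": 20,"y": 31,"z": 0.5,"wx": 0,"wy": 0,"wz": 0,"gripper": 10}
    - {"x": 28,"y": 44,"z": 0.5,"wx": 0,"wy": 0,"wz": 0,"gripper": 10}
    - {"x": 36,"y": 56,"z": 1,"wx": 0,"wy": 0,"wz": 0,"gripper": 10}
    - {"x": 43,"y": 68,"z": 1,"wx": 0,"wy": -0.2,"wz": 0,"gripper": 10}
    - {"x": 49,"y": 76,"z": 1,"wx": 0,"wy": -0.2,"wz": 0,"gripper": 10}
    - {"x": 49,"y": 76,"z": 1,"wx": 0,"wy": -0.2,"wz": 0,"gripper": 10}

```text
time_s: 11.15
eef_pos: [0.4972, -0.1919, 0.1382]
tool_rot: [[0.075, -0.054, 0.996], [-0.824, 0.559, 0.092], [-0.561, -0.828, -0.002]]
force: [-0.5, -0.6, -1.7]
finger_gap: 0.299
```

Run:
```python
from h import *
R=tool(5.3,-34);d=R[:,1]
plan(np.array([498,-194.5,133])+5*d,R,2)
s=state(); print(s['force'])
c=snap('scene','scene7'); im=c['pixels'][110:200,350:425,::-1]
T=s['tool_rot'];g=s['eef_pos']*1000-5*T[:,1]; print('g',g)
k=7;z=cv2.resize(im,None,fx=k,fy=k,interpolation=cv2.INTER_NEAREST)
cv2.imwrite('pics/h7.png',z[:600])
c2=snap('top','top7'); im=c2['pixels'][195:260,335:430,::-1]; cv2.imwrite('pics/h7t.png',cv2.resize(im,None,fx=8,fy=8,interpolation=cv2.INTER_NEAREST))
```

```text
t 11.15 pos [ 497.2 -191.9  138.2] q [ 0.89  0.46 -0.36  1.62 -0.32  1.46  0.72] total shift [5.1 7.8 0.6] w [ 0.1 -0.1 -0.1] |w| 0.2
[2.5 3.9 0.3] [ 0.1 -0.  -0.1]
[5.1 7.8 0.6] [ 0.1 -0.1 -0.1]
[-0.47586381 -0.57584766 -1.67617177]
g [ 497.43822801 -194.72293209  142.2990915 ]
```

View pics/h7.png

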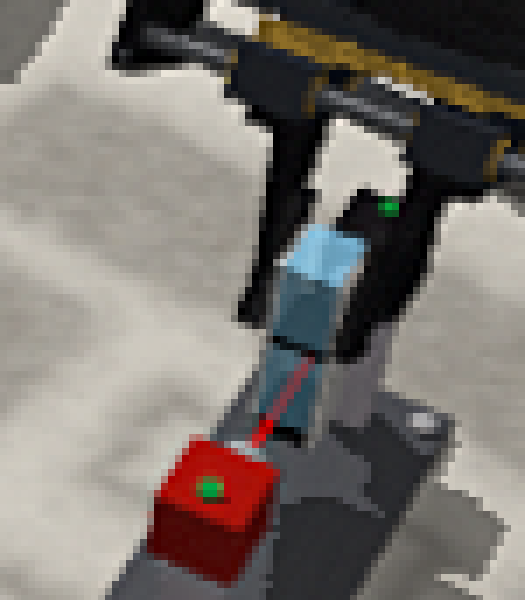

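View pics/h7t.png

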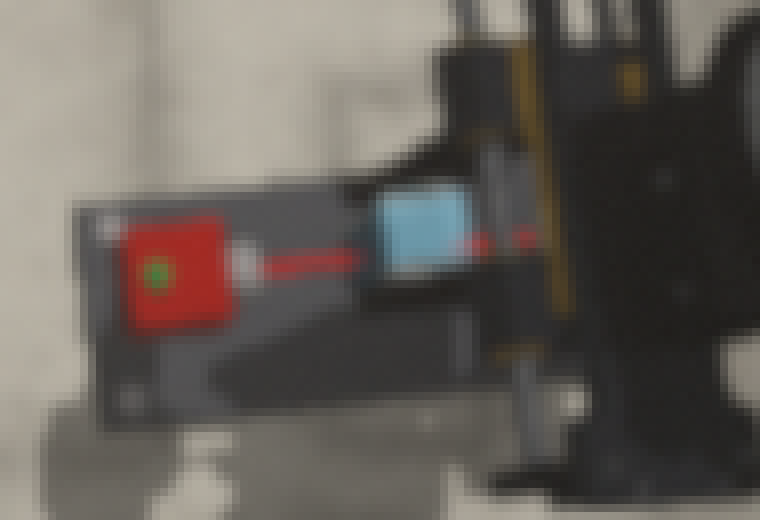

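Run:
```python
from h import *
c=load('scene7'); k=10; u0,v0,w,h=380,135,30,45
z=cv2.resize(c['pixels'][v0:v0+h,u0:u0+w,::-1],None,fx=k,fy=k,interpolation=cv2.INTER_NEAREST); z0=z.copy()
g=np.array([497.4,-194.7,142.3])+[-2.3,2,0]; R=Rz(5.3)
def dot(p,col):
    u,v=proj(c,np.array(p)/1000); cv2.circle(z,(int((u-u0+.5)*k),int((v-v0+.5)*k)),3,col,-1)
for l in(0,8,44,48,80):
    for x in(-13,13): dot(g+R@np.array([x,12.5,l-64]),(0,255,255))
b=np.array([495.2,-191.5,95])
for y in(45,12.5,-12.5,-45): dot(b+R@np.array([0,y,0]),(0,255,0))
cv2.imwrite('pics/h7b.png',np.hstack([z0,z]))
```

```text
(no output)
```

View pics/h7b.png

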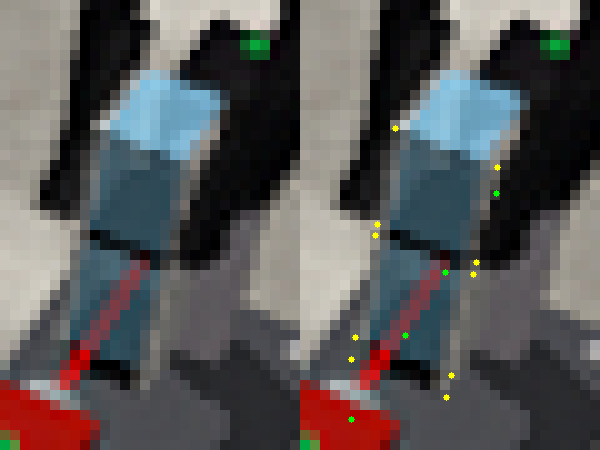

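Run:
```python
from h import *
for t in('scene7','top7','scene6','top6'):
    c=load(t);X=cloud(c)*1000;hsv=cv2.cvtColor(c['pixels'],cv2.COLOR_RGB2HSV);H,S,V=[hsv[...,i].astype(int) for i in range(3)]
    gz=142.3 if '7' in t else 233.5
    m=(abs(X[...,0]-500)<40)&(abs(X[...,1]+195)<40)&(H>90)&(H<120)&(S>50)&(V>140)
    z=X[m][:,2]; print(t,m.sum(),'head z med',np.median(z).round(1),np.percentile(z,[20,80]).round(1),'expected',gz+16, X[m].mean(0).round(1))
    m2=(abs(X[...,0]-490)<40)&(abs(X[...,1]+122)<25)&((H<8)|(H>172))&(S>120)&(X[...,2]>106); print('  red top z',np.median(X[m2][:,2]).round(1))
    m=cv2.erode(((abs(X[...,0]-500)<40)&(abs(X[...,1]+195)<40)&(H>90)&(H<120)&(S>50)&(V<=140)).astype(np.uint8),np.ones((2,2)))>0
    Q=X[m]; 
    if 'scene' in t:
        Q=Q[abs(Q[:,1]-np.median(Q[:,1]))<12]; q=Q-Q.mean(0); n=np.linalg.svd(q)[2][2]; n*=np.sign(n[1]); print('  face',len(Q),n.round(3),Q.mean(0).round(1),np.std(q@n).round(2))
        r=m&0
for (u,v) in [(388,170),(390,167),(392,164),(394,161),(386,173),(385,174)]:
    c=load('scene7'); print(u,v,c['pixels'][v,u],(cloud(c)[v,u]*1000).round(1))
```

```text
scene7 63 head z med 157.1 [155.9 158.2] expected 158.3 [ 495.7 -193.7  157.1]
  red top z 110.1
  face 87 [0.1   0.995 0.014] [ 493.8 -182.3  127.3] 1.56
top7 74 head z med 159.0 [157.2 160.2] expected 158.3 [ 499.1 -195.8  158.7]
  red top z 111.5
scene6 64 head z med 247.9 [247.1 248.8] expected 249.5 [ 495.7 -197.5  248. ]
  red top z 110.0
  face 161 [-0.072  0.997 -0.003] [ 492.9 -185.4  211.4] 1.38
top6 89 head z med 250.4 [249.3 252. ] expected 249.5 [ 498.7 -197.2  250.6]
  red top z 111.6
388 170 [215   0   0] [ 494.6 -169.5   95.8]
390 167 [131  59  68] [ 494.4 -178.4   99. ]
392 164 [126  58  68] [ 492.4 -182.3  107.5]
394 161 [98 45 51] [ 488.9 -182.3  120.1]
386 173 [197  57  57] [ 493.8 -158.1   95.4]
385 174 [155 172 174] [ 491.8 -147.7  102.3]
```

Run:
```python
from h import *
R=tool(5.3,-34);d=R[:,1]
plan(np.array([497.8,-193.8,133])+5*d,R,2)
```

```text
t 11.25 pos [ 497.8 -192.1  139.3] q [ 0.89  0.46 -0.36  1.62 -0.32  1.46  0.72] total shift [ 4.9  9.3 -0.1] w [ 0.  -0.  -0.1] |w| 0.1
[ 2.4  4.6 -0.1] [ 0. -0. -0.]
[ 4.9  9.3 -0.1] [ 0.  -0.  -0.1]
```

>>> arm_command:
  increments:
    - {"x": 2,"y": 4,"z": 0,"wx": 0,"wy": 0,"wz": 0,"gripper": 10}
    - {"x": 4,"y": 7,"z": 0,"wx": 0,"wy": 0,"wz": 0,"gripper": 10}
    - {"x": 5,"y": 9.3,"z": 0,"wx": 0,"wy": 0,"wz": 0,"gripper": 10}
    - {"x": 5,"y": 9.3,"z": 0,"wx": 0,"wy": 0,"wz": 0,"gripper": 10}
    - {"x": 5,"y": 9.3,"z": 0,"wx": 0,"wy": 0,"wz": 0,"gripper": 10}
    - {"x": 5,"y": 9.3,"z": 0,"wx": 0,"wy": 0,"wz": 0,"gripper": 10}
    - {"x": 5,"y": 9.3,"z": 0,"wx": 0,"wy": 0,"wz": 0,"gripper": 10}

```text
time_s: 12.12
eef_pos: [0.4978, -0.1911, 0.1288]
tool_rot: [[0.076, -0.052, 0.996], [-0.825, 0.558, 0.092], [-0.56, -0.828, -0.001]]
force: [-0.2, 0.1, -1.0]
finger_gap: 0.296
```

Run:
```python
from h import *
R=tool(5.3,-34);d=R[:,1]
plan(np.array([497.8,-193.8,133])+5*d,R,1)
Q=[]
for i in range(4):
    c=snap('scene',f'scene8{i}');X=cloud(c)*1000;hsv=cv2.cvtColor(c['pixels'],cv2.COLOR_RGB2HSV);H,S,V=[hsv[...,j].astype(int) for j in range(3)]
    m=(abs(X[...,0]-500)<30)&(abs(X[...,1]+182)<6)&(H>90)&(H<120)&(S>50)&(V<=140)&(X[...,2]>65)&(X[...,2]<142); Q.append(X[m])
    m=(abs(X[...,0]-500)<40)&(abs(X[...,1]+195)<40)&(H>90)&(H<120)&(S>50)&(V>140); print('head',X[m].mean(0).round(1),np.median(X[m][:,2]))
Q=np.vstack(Q);
A=np.c_[Q[:,0],Q[:,2],np.ones(len(Q))]; k,*_=np.linalg.lstsq(A,Q[:,1],rcond=None); print(len(Q),'dy/dx',np.degrees(np.arctan(k[0])),'dy/dz deg',np.degrees(np.arctan(k[1])),'std',np.std(Q[:,1]-A@k))
s=state(); print(s['force'],s['joint_vel'].round(4),s['finger_gap']*87)
c2=snap('top','top8')
a=cv2.resize(c['pixels'][110:200,350:420,::-1],None,fx=6,fy=6,interpolation=cv2.INTER_NEAREST)
b=cv2.resize(c2['pixels'][200:260,340:400,::-1],None,fx=6,fy=6,interpolation=cv2.INTER_NEAREST); b=cv2.copyMakeBorder(b,0,a.shape[0]-b.shape[0],0,0,0)
cv2.imwrite('pics/h8.png',np.hstack([a,b]))
cv2.imwrite('pics/s8.png',c['pixels'][:,:,::-1])
```

```text
t 12.12 pos [ 497.8 -191.1  128.8] q [ 0.88  0.46 -0.36  1.63 -0.32  1.44  0.73] total shift [-0.1  0.1 -0.2] w [ 0.  -0.  -0.1] |w| 0.1
[-0.1  0.1 -0.2] [ 0.  -0.  -0.1]
head [ 496.6 -192.9  147.7] 147.91156634987146
head [ 496.6 -193.1  147.5] 147.6305181387708
head [ 496.7 -193.2  147.4] 147.24706553438617
head [ 496.7 -193.3  147.3] 147.38320085705016
531 dy/dx 3.412038476862327 dy/dz deg -0.14105375058545175 std 1.3102051069515002
[-0.42110201 -0.21803382 -1.74318914] [ 0.0008 -0.0011 -0.0015  0.0033 -0.0012  0.0005 -0.0004] 26.031829412421036
```

View pics/h8.png

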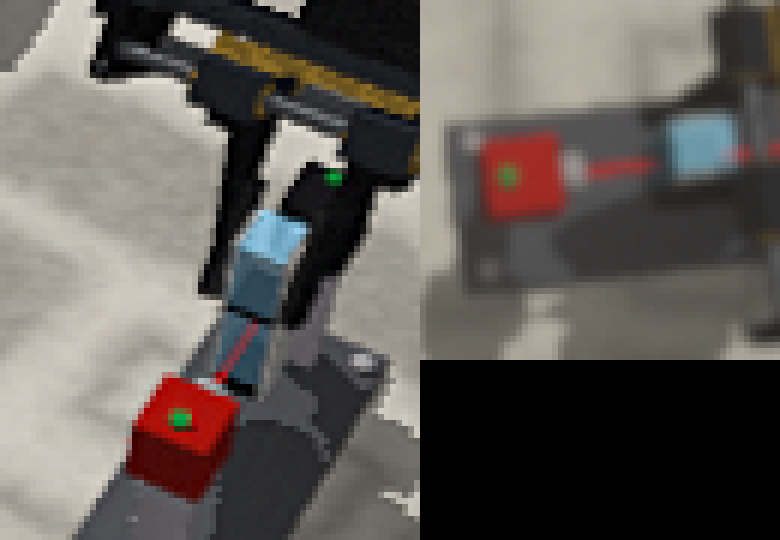

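View pics/s8.png

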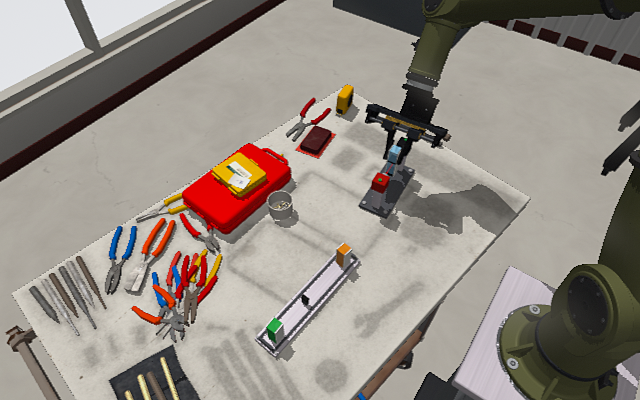

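```bash
python3 - <<'E'
from h import *
c=load('scene83'); X=cloud(c)*1000; P=c['pixels'].astype(int)
b=np.array([495.8,-192,95]);R=Rz(5.3)
for y in range(40,-20,-4):
    u,v=proj(c,(b+R@np.array([0,y,0]))/1000); ui,vi=int(round(u)),int(round(v))
    j=max(range(ui-3,ui+4),key=lambda a:P[vi,a,0]-P[vi,a,1]-0*P[vi,a,2])
    print(y,(round(u,1),round(v,1)),'reddest col',j,P[vi,j],X[vi,j].round(1))
E
python3 - <<'E'
from h import *
c=load('scene83'); k=12; u0,v0,w,h=378,140,30,40
z=cv2.resize(c['pixels'][v0:v0+h,u0:u0+w,::-1],None,fx=k,fy=k,interpolation=cv2.INTER_NEAREST); z0=z.copy()
g=np.array([497.8,-193.8,133])+[-2.0,2,-.7]; R=Rz(5.3)
def dot(p,col):
    u,v=proj(c,np.array(p)/1000); cv2.circle(z,(int((u-u0+.5)*k),int((v-v0+.5)*k)),3,col,-1)
for l in(0,8,44,48,80):
    for x in(-13,13): dot(g+R@np.array([x,12.5,l-64]),(0,255,255))
dot(g+R@np.array([0,12.5,-38]),(0,255,0))
cv2.imwrite('pics/h8b.png',np.hstack([z0,z]))
E
```

```text
40 (np.float64(385.4), np.float64(174.9)) reddest col 383 [175   6   0] [ 490.5 -132.8  112.8]
36 (np.float64(386.0), np.float64(173.8)) reddest col 383 [160  83  82] [ 493.8 -139.9  107.9]
32 (np.float64(386.7), np.float64(172.8)) reddest col 386 [191  51  50] [ 493.1 -156.2   97.6]
28 (np.float64(387.4), np.float64(171.8)) reddest col 387 [186  19  25] [ 492.1 -159.1   99.3]
24 (np.float64(388.0), np.float64(170.7)) reddest col 387 [130  58  71] [ 494.7 -164.5   96.5]
20 (np.float64(388.7), np.float64(169.7)) reddest col 388 [132  59  70] [ 493.9 -167.8   97.7]
16 (np.float64(389.3), np.float64(168.7)) reddest col 389 [121  57  68] [ 494.5 -174.6   95. ]
12 (np.float64(390.0), np.float64(167.7)) reddest col 389 [126  58  69] [ 496.  -177.3   95.4]
8 (np.float64(390.6), np.float64(166.6)) reddest col 390 [131  57  67] [ 494.9 -179.7   97.6]
4 (np.float64(391.3), np.float64(165.6)) reddest col 391 [122  62  73] [ 493. -180.  102.]
0 (np.float64(391.9), np.float64(164.6)) reddest col 391 [131  64  74] [ 493.7 -180.4  104.8]
-4 (np.float64(392.6), np.float64(163.6)) reddest col 392 [140  69  82] [ 492.4 -182.4  107.5]
-8 (np.float64(393.2), np.float64(162.6)) reddest col 392 [46 13 16] [ 492.7 -181.8  111.3]
-12 (np.float64(393.9), np.float64(161.6)) reddest col 396 [63 61 59] [ 483.6 -182.7  119.5]
-16 (np.float64(394.5), np.float64(160.7)) reddest col 397 [16 13 14] [ 480.  -178.2  128.9]
```

View pics/h8b.png

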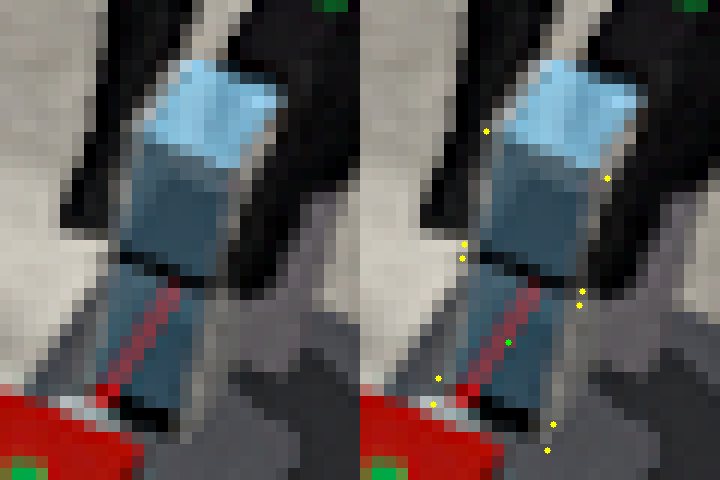

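The last pictures show the beam crossing the clear window near its middle, meeting the face at about (390,167). Amber, green and tin sit at the same pixels as at the start. I'm handing it in.

```bash
python3 -c "
from cell import sign_off,state
print(sign_off()); s=state(); print(s['time_s'],s['eef_pos'],s['finger_gap'])"
```

```text
the job is handed in; nothing more can be done
None
the job is handed in; nothing more can be done
```

I gripped the tipped cell by its two frosted faces with 30 N, lifted it out of the lane and turned it upright. I then lowered it into the light gate and handed the job in at about 12.4 s, with the arm holding it still.

**Position:** The grip point is at about (498, −194, 133) mm. That puts the window centre within about 1 mm of beam height. Across the beam, the cell is 0 to 1.5 mm off centre, depending on the camera. Along the beam, it is within about 2 mm of midway.

**Squareness:** The fitted clear face is within about 0.5° of vertical. The tool's turn is 5.3°, the same as the gate's. A rough depth fit of the face gave 3.4° instead. The depth noise is about 1.3 mm over a 26 mm face, so I trusted the tool pose.

**Surroundings:** The wrist force was about 2 N at each reading. By eye in the last scene picture, the amber cell, green cell and tin are where they started.

**Disagreement:** The two cameras differ by 3–4 mm on absolute positions. I centred the cell using how each camera saw it relative to the gate.

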